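# Start a self-tapping screw in a measuring fixture

## Robot

A 6-joint arm with a two-finger parallel gripper is mounted at the origin on the work surface. World frame = base frame: x ahead of the robot, y to its left, z up, the work surface at z = 0. Lengths are in m, angles in degrees, forces in N, time in s.
With the tool pointing down it reaches from about 0.35 to 0.725 m from the base axis. Payload 4.3 kg.
Tool frame: the origin (TCP) lies where the fingers leave the gripper's body, on its centre line; the fingertips stand 73 mm ahead of it and the grasp point (between the pads) lies 54 mm ahead of it; y points along the fingers, z is the direction in which the jaws open and shut, and the axes are right-handed (so a half turn about y gives the same grasp; the last joint's range is limited). The gripper opens to 85 mm and grips with 20 to 120 N. Pads are 22 mm wide; open, the fingers measure 114 mm over their backs; the gripper's body (76 mm by 85 mm) begins 54 mm behind the grasp point. The pads swing forward as they close: fully open they stand 13 mm farther back than shut.
Start: joints at [-77.825, 21.618, 4.641, 73.018, 0, 83.68], TCP at [0.182, -0.545, 0.304] pointing down, gripper open.
Joint ranges: [-156.06, 156.06], [-48.1, 94.91], [-58.44, 69.94], [-101.28, 121.22], [-78.64, 73.56], [-180, 180]. Speed limits (degrees/s): [147.25, 147.25, 180, 180, 180, 180].

## Interface

Orientations are given as a 3x3 rotation matrix whose columns are the frame's x, y, z axes.
In Python, from workcell import env gives the robot as it stands. The module is installed in compiled form; this text tells all that it offers.
- The arm moves only by the shell command python3 -m pendant 'ROWS' [FORCE]. ROWS is JSON, a list of rows, each a list of 3 entries, a list of its own where there are three numbers: the shift along the tool's x, y, z in cm, then the turn, a rotation vector about the tool's x, y, z in rad, then the opening, from 0 (shut) to 1 (fully open). A call has 1 to 12 rows; each row shifts and turns the commanded pose from where the row before left it, along the tool's axes as they then stand; what a row does not reach is not made up. A row lasts 1/8 s, in which the tool goes at most 62.5 mm and 10.7 degrees, less where a joint would pass 70% of its speed; a pose out of reach is approached as far as the arm can. A call with a gripper value outside its range is refused whole. The fingers move at their own pace and stop on an object; FORCE is the grip in N (left out, the last holds). Time passes only in rows, so rows that do not move let the fingers close. It gives the time, the measured TCP pose, the force and the opening at its end, in the units of the state.
- env.get_obs(): the state, without advancing time (a new reading comes with each control period).
- env.get_image(name): name is "side" or "top"; returns a dict with "color" (480x640x3 uint8, red, green, blue), "mtx" (3x3 intrinsics, pixels), "R" (3x3) and "t" (3): a world point X has camera coordinates R X + t. Camera axes: x right, y down, z forward; pixel columns grow to the right and rows downward; lengths in m; the calibration is good to about 2 mm. A picture is of the moment at which its call begins. There is no depth.
- env.finish_job(): hands the job in, once; it reports no verdict.
The state is a dict: "t": time; "joint_positions": joint angles; "dq": joint speeds; "tau": joint torques, N m; "ee_pos": TCP position; "tool_rot": TCP orientation; "force": force on the tool from outside, world axes, zero at the start; "ft_torque": the same for the moment, N m; "grip_width": finger opening in m.
Only numpy, scipy, OpenCV 4.12 (cv2) and the standard library are available. Lean on these libraries where they do the work, as an engineer would, in place of code of your own. Each camera call takes 0.05 s, during which the arm holds its last target. There are 200 camera calls.

## Task

Take the square-socket driver from its holder, set it on the square head of the brass screw that stands in the white fixture, and screw it in clockwise until its collar sits down on the aluminium plate: it is self-tapping, so lean on it firmly all the while, but not so hard that you bruise it, and do not let it spin in its hole. Then stand the driver back in its holder, and leave the bushing, the V-block and the reference ball as they are.

Things in the scene. Friction and masses are not known exactly. Their poses are not given: they have to be found in the camera images.
- driver_grip (a point): Centre of the orange handle of the driver, a loose tool, 0.22-0.35 kg, 100 mm tall, standing upright in its holder. Handle: square bar 32 x 32 mm, 55 mm tall, flats along this point's x and y, z up the tool. Below: steel neck, 18 mm dia., 17 mm long, then a steel socket 29 x 29 x 28 mm.
- driver_mouth (a point): Centre of the rim of the driver's socket, its lowest point, 72.5 mm below driver_grip; same axes. The socket's square mouth, 19 x 19 mm, 16 mm deep, opens downwards, sides parallel to the handle's flats.
- holder: Black block, fixed to the table, 76 x 76 x 25 mm, origin at the centre of its underside, z up. In its top is a square well, 36 x 36 mm, 20 mm deep, sides along x and y, mouth chamfered 3 mm, where the driver's socket stands.
- holder_floor (a point): Centre of the floor of the holder's well, 5 mm above the table; the rim of the driver's socket rests here. Axes as the holder.
- fixture: White nylon base 170 x 90 x 40 mm, fixed, origin at the centre of its underside, x along its length. On its -x end lies an aluminium stop plate, 62 x 80 mm, top 45 mm above the table, with an upright lip, its top 59 mm above the table, 34 mm to +x of the screw's axis. The screw stands 45 mm to -x of the origin, on the centre line.
- screw: Brass self-tapping screw, upright. Origin on its axis at the underside of its collar (34 mm dia., 3 mm thick); z up, x and y along the sides of the square head on the collar: 17 x 17 mm, 10 mm tall, then a crown 4 mm high that tapers to 11 x 11 mm. At first the head is square with the fixture and the collar is 3.5 mm above the plate. It turns lightly (0.05 N m) and stays where it is left.
- screw_collar (a point): Centre of the top of the screw's collar, 3 mm above the screw's origin, axes as the screw. The head fits the driver's socket with 1 mm to spare on each side; the socket's rim then rests here and presses on the collar.
- screw_feed (a joint): How far the screw is down, m: 0 at the start, 0.0035 when its collar is on the plate (hard stop). Turning clockwise draws it down 7 mm a turn, but only while pressed down with more than about 15 N; pressed less, it spins in place and grinds out the hole. 18 to 24 N is good; a total load, sideways included, above 32 N bruises it.
- screw_slip (a joint): How far the screw has spun in its hole without biting, rad (0 at the start, grows clockwise; pressed well, it stays about 0 until the collar is down, and any further turning then adds to it). The collar is down after half a turn without slip; 1.6 rad of slip, before or after, strips the hole.
- bushing: Bystander: steel ring 52 mm dia., 32 mm tall, standing loose on the fixture 90 mm to +x of the screw; origin at the centre of its underside.
- vblock: Bystander: dark steel V-block 50 x 60 x 41 mm, loose on the table; origin at the centre of its underside.
- sphere_stand: Bystander: white 25 mm ball on a steel stand (foot 52 mm dia.), 73 mm tall in all, loose on the table; origin at the centre of its underside.
Mind the look-alikes: they are no part of the job. What is shaped like the part that bears driver_grip but purple or turquoise is not meant.

How it is judged:
By the outcome, as a careful person would: the job done as asked, in the order asked, and still so for the second after the job is handed in, with the robot touching nothing.
It also fails if it takes over 69 s, if anything falls off the work surface, if the arm or the gripper's body presses on something with over 40 N, if the wrist force passes 120 N, or if a joint passes its speed limit or range.

## Working session

There is one attempt and no reset: what is moved stays moved. The work goes in short steps, Python scripts to look and compute and a shell command to move; the robot and the scene stay as the last step left them, time stands still between calls to the robot, and variables do not carry over. Pictures are saved under pics/ and viewed, about 8 in all and at most 12, crops included, and the job is handed in when it is done.

```bash
mkdir -p pics
python3 - <<'E'
from workcell import env
import cv2,numpy as np
o=env.get_obs();print({k:np.round(v,3).tolist() for k,v in o.items()})
for n in("top","side"):
    d=env.get_image(n);cv2.imwrite(f"pics/{n}0.png",d["color"][:,:,::-1]);print(n,d["mtx"].round(1).tolist(),d["R"].round(3).tolist(),d["t"].round(3).tolist())
E
```

```text
{'t': 0.0, 'joint_positions': [-77.823, 21.66, 4.564, 73.018, -0.003, 83.683], 'dq': [0.008, -0.034, -0.005, -0.133, -0.077, -0.031], 'tau': [-0.001, -46.36, 26.987, 0.021, 0.0, 0.0], 'ee_pos': [0.182, -0.545, 0.303], 'tool_rot': [[-0.948, -0.0, 0.317], [-0.317, 0.002, -0.948], [-0.0, -1.0, -0.002]], 'force': [0.525, -0.381, 0.084], 'ft_torque': [-0.004, -0.023, 0.011], 'grip_width': 0.085}
top [[604.5, 0.0, 313.7], [0.0, 604.5, 238.2], [0.0, 0.0, 1.0]] [[-0.019, -1.0, -0.001], [-0.992, 0.019, -0.123], [0.123, -0.001, -0.992]] [0.022, 0.543, 0.906]
side [[482.4, 0.0, 317.0], [0.0, 482.4, 239.0], [0.0, 0.0, 1.0]] [[-0.992, -0.124, 0.014], [-0.072, 0.475, -0.877], [0.102, -0.871, -0.48]] [0.52, 0.099, 0.707]
```

View pics/top0.png

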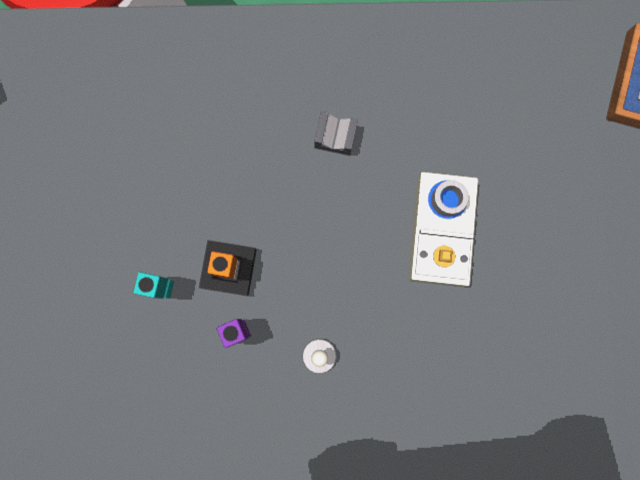

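View pics/side0.png

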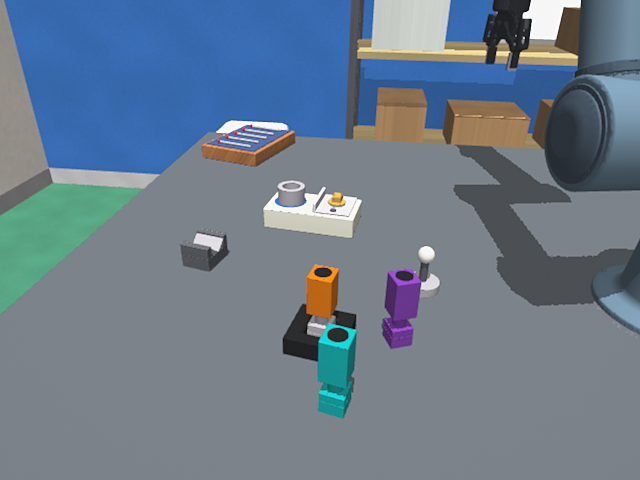

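Candidates in the top view: orange (222,264), standing in the black holder; purple (233,333); and turquoise (148,286), the last two both look-alikes. I choose orange. Next I measure it, and check the choice in a close crop.

```bash
cat > h.py <<'E'
from workcell import env
import cv2,numpy as np
def ray(d,uv,z):
    uv=np.atleast_2d(np.float64(uv)); c=-d["R"].T@d["t"]
    v=np.c_[uv,np.ones(len(uv))]@np.linalg.inv(d["mtx"]).T@d["R"]
    return c+v*((z-c[2])/v[:,2])[:,None]
def proj(d,X):
    p=np.atleast_2d(X)@d["R"].T+d["t"]; p=p@d["mtx"].T; return p[:,:2]/p[:,2:]
def rect(d,mask,z):
    cs,_=cv2.findContours(mask.astype(np.uint8),cv2.RETR_EXTERNAL,cv2.CHAIN_APPROX_NONE)
    c=max(cs,key=cv2.contourArea)[:,0]
    P=ray(d,c,z)[:,:2]
    (x,y),(w,h),a=cv2.minAreaRect((P*1000).astype(np.float32))
    return round(x,1),round(y,1),round(w,1),round(h,1),round(a,1)
E
python3 - <<'E'
from h import *
d=env.get_image("top");c=d["color"];hsv=cv2.cvtColor(c,cv2.COLOR_RGB2HSV);H,S,V=[hsv[:,:,i].astype(int) for i in range(3)]
def box(m,x0,x1,y0,y1):
    k=np.zeros(m.shape,bool);k[y0:y1,x0:x1]=m[y0:y1,x0:x1];return k
org=box((H<18)&(S>150)&(V>60),195,260,240,295)
print(c[264,236],c[255,215],c[268,243],c[272,230]);
vals=V[org];print(np.histogram(vals,10))
for th in(60,150,200,220): print("org",th,rect(d,org&(V>th),0.105))
print("cam",(-d["R"].T@d["t"]).round(3))
br=box((H>12)&(H<30)&(S>150),420,470,235,275);print("collar",rect(d,br,.0515));print(np.histogram(V[br],8))
wh=box((V>170)&(S<60),395,490,160,295);print("fix",rect(d,wh,.04))
bl=box(V<45,190,265,230,305);print("hold",rect(d,bl,.025))
a=cv2.resize(c[235:305,190:270],None,fx=5,fy=5,interpolation=0);b=cv2.resize(c[225:295,405:485],None,fx=5,fy=5,interpolation=0)
cv2.imwrite("pics/crop1.png",np.hstack([a,b])[:,:,::-1])
E
```

```text
[104  76  59] [240 153  53] [33 36 34] [111  61  19]
(array([  5,  79,  13,  15,  13,  23,  17,  24,  29, 232]), array([ 66. ,  83.8, 101.6, 119.4, 137.2, 155. , 172.8, 190.6, 208.4,
       226.2, 244. ]))
org 60 (498.9, 144.0, 38.3, 33.9, 78.6)
org 150 (500.3, 146.8, 31.5, 32.2, 78.8)
org 200 (500.0, 147.0, 30.7, 30.9, 78.6)
org 220 (500.0, 147.0, 30.1, 30.5, 78.8)
cam [0.427 0.013 0.966]
collar (510.0, -185.5, 30.3, 27.4, 88.9)
(array([  8,   8,  29,  20,  20,  23,  22, 131]), array([141. , 153.5, 166. , 178.5, 191. , 203.5, 216. , 228.5, 241. ]))
fix (554.9, -190.8, 89.4, 169.8, 82.6)
hold (503.1, 129.1, 62.3, 68.5, 63.9)
```

View pics/crop1.png

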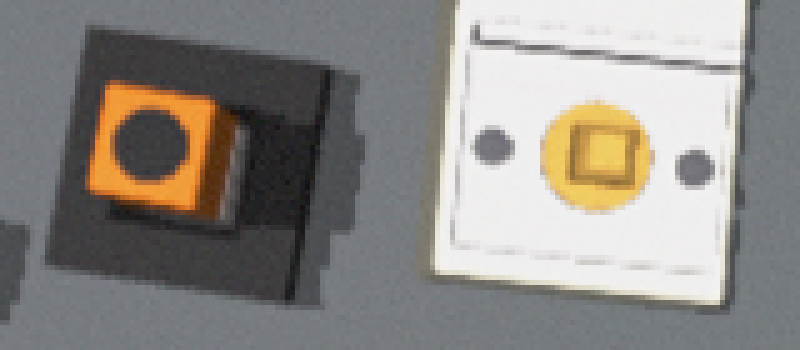

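The crop shows the orange handle upright in the black holder, image (221,264). The screw's square head is at about (444,256), and its position agrees with the fixture outline. 

Estimates: 
- **Driver:** (500,147) mm, yaw -11.3° mod 90. 
- **Screw:** (510,-185) mm, yaw -7.4°. 

I will grip with the jaw yaw at 168.7°, so that a half turn clockwise fits joint 6.

```bash
python3 -m pendant '[[[0,0,0],[0,-0.18,0],0.7],[[0,0,0],[0,-0.18,0],0.7],[[0,0,0],[0,-0.18,0],0.7],[[0,0,0],[0,-0.18,0],0.7],[[0,0,0],[0,-0.18,0],0.7],[[0,0,0],[0,-0.18,0],0.7],[[0,0,0],[0,-0.18,0],0.7],[[0,0,0],[0,-0.18,0],0.7],[[0,0,0],[0,-0.18,0],0.7],[[0,0,0],[0,-0.18,0],0.7],[[0,0,0],[0,-0.18,0],0.7],[[0,0,0],[0,-0.18,0],0.7]]' 60
python3 -m pendant '[[[-1.24,0,5.3],[0,0,0],0.7],[[-1.24,0,5.3],[0,0,0],0.7],[[-1.24,0,5.3],[0,0,0],0.7],[[-1.24,0,5.3],[0,0,0],0.7],[[-1.24,0,5.3],[0,0,0],0.7],[[-1.24,0,5.3],[0,0,0],0.7],[[-1.24,0,5.3],[0,0,0],0.7],[[-1.24,0,5.3],[0,0,0],0.7],[[-1.24,0,5.3],[0,0,0],0.7],[[-1.24,0,5.3],[0,0,0],0.7],[[-1.24,0,5.3],[0,0,0],0.7],[[-1.24,0,5.3],[0,0,0],0.7]]'
cat >> h.py <<'E'
def st(goal=None,yaw=None):
    o=env.get_obs();R=np.array(o["tool_rot"]);p=np.array(o["ee_pos"])
    y=np.degrees(np.arctan2(R[1,2],R[0,2]))
    print("t",round(o["t"],2),"p",(p*1000).round(1),"yaw",y.round(2),"q6",round(o["joint_positions"][5],1),"F",np.round(o["force"],1),"M",np.round(o["ft_torque"],2),"w",round(o["grip_width"]*1000,1),"tilt",R[:,1].round(4))
    if goal is not None: print("shift cm",(R.T@(np.array(goal)-p)*100).round(2))
    if yaw is not None: print("turn about y",np.radians((y-yaw+180)%360-180).round(3))
E
python3 -c "
from h import *
st([.5,.147,.303],168.7)"
```

```text
t: 1.65
ee_pos: [0.1824, -0.5451, 0.3035]
tool_rot: [[0.794, -0.0, 0.607], [-0.607, 0.001, 0.794], [-0.001, -1.0, 0.001]]
force: [0.5, -0.1, 0.9]
grip_width: 0.0599
t: 3.15
ee_pos: [0.4544, 0.0505, 0.3038]
tool_rot: [[0.791, 0.0, 0.612], [-0.612, -0.0, 0.791], [0.0, -1.0, -0.0]]
force: [0.6, 0.1, 0.3]
grip_width: 0.0598
t 3.15 p [454.4  50.5 303.8] yaw 52.27 q6 36.1 F [0.6 0.1 0.3] M [-0.02 -0.03  0.02] w 59.8 tilt [ 1.e-04 -4.e-04 -1.e+00]
shift cm [-2.3   0.08 10.42]
turn about y -2.032
```

```bash
python3 -m pendant '[[[-1.16,0,5.3],[0,0,0],0.7],[[-1.16,0,5.2],[0,0,0],0.7],[[0,0.5,0],[0,-0.18,0],0.7],[[0,0.5,0],[0,-0.18,0],0.7],[[0,0.5,0],[0,-0.18,0],0.7],[[0,0.5,0],[0,-0.18,0],0.7],[[0,0.5,0],[0,-0.18,0],0.7],[[0,0.5,0],[0,-0.18,0],0.7],[[0,0.5,0],[0,-0.18,0],0.7],[[0,0.5,0],[0,-0.18,0],0.7],[[0,0.5,0],[0,-0.18,0],0.7],[[0,0.5,0],[0,-0.18,0],0.7]]'
python3 -m pendant '[[[0,0,0],[0,-0.18,0],0.7],[[0,0,0],[0,-0.05,0],0.7],[[0,0,0],[0,0,0],0.7]]'
python3 -c "
from h import *
st([.5,.147,.1315],168.7)
for n in('top','side'):
    d=env.get_image(n);cv2.imwrite(f'pics/{n}1.png',d['color'][:,:,::-1])
    print(n,proj(d,[[.5,.147,.105],[.5,.147,.0775]]).round(1).tolist())
a=cv2.imread('pics/top1.png')[180:330,150:350];b=cv2.imread('pics/side1.png')[200:350,220:420]
cv2.imwrite('pics/c2.png',cv2.resize(np.hstack([a,b]),None,fx=2,fy=2))
"
```

```text
t: 4.65
ee_pos: [0.4998, 0.1458, 0.2534]
tool_rot: [[0.411, -0.001, -0.912], [0.912, -0.0, 0.411], [-0.001, -1.0, 0.001]]
force: [-0.0, -0.9, -0.5]
grip_width: 0.0599
t: 5.03
ee_pos: [0.4998, 0.1459, 0.2536]
tool_rot: [[0.199, -0.001, -0.98], [0.98, -0.0, 0.199], [-0.0, -1.0, 0.001]]
force: [-0.3, -0.0, -0.2]
grip_width: 0.0603
t 5.03 p [499.8 145.9 253.6] yaw 168.53 q6 -69.2 F [-0.3 -0.  -0.2] M [ 0.03 -0.   -0.05] w 60.3 tilt [-7.e-04 -2.e-04 -1.e+00]
shift cm [ 1.200e-01  1.221e+01 -1.000e-02]
turn about y -0.003
top [[219.5, 263.8], [222.4, 265.3]]
side [[322.9, 273.1], [322.5, 291.9]]
```

View pics/c2.png

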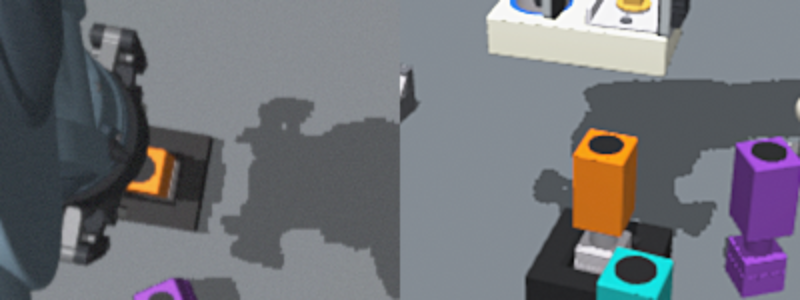

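The handle's top centre in the side view is at (322.5,273), against (322.9,273.1) predicted from the top view, so both views agree. The jaws straddle it. I go down and grip.

```bash
python3 -m pendant '[[[0.12,2.5,0],[0,0,0],0.7],[[0,3,0],[0,0,0],0.7],[[0,3,0],[0,0,0],0.7],[[0,2.5,0],[0,0,0],0.7],[[0,1.2,0],[0,0,0],0.7],[[0,0,0],[0,0,0],0.7],[[0,0,0],[0,0,0],0.3],[[0,0,0],[0,0,0],0.2],[[0,0,0],[0,0,0],0.2],[[0,0,0],[0,0,0],0.2],[[0,0,0],[0,0,0],0.2],[[0,0,0],[0,0,0],0.2]]' 100
python3 -c "
from h import *
st([.5,.147,.1315],168.7)"
```

```text
t: 6.62
ee_pos: [0.5012, 0.1473, 0.1332]
tool_rot: [[0.198, 0.003, -0.98], [0.98, 0.0, 0.198], [0.001, -1.0, -0.002]]
force: [-1.5, 0.9, 6.9]
grip_width: 0.0311
t 6.62 p [501.2 147.3 133.2] yaw 168.57 q6 -69.1 F [-1.5  0.9  6.9] M [0.01 0.2  0.  ] w 31.1 tilt [ 2.6e-03  5.0e-04 -1.0e+00]
shift cm [-0.05  0.17  0.11]
turn about y -0.002
```

Gripped: width 31 mm, TCP z 133.2 with the driver on the well floor, so the rim is 128.2 mm below the TCP. I lift and work out the transit.

```bash
python3 -m pendant '[[[0,-1,0],[0,0,0],0.2],[[0,-2,0],[0,0,0],0.2],[[0,-3,0],[0,0,0],0.2],[[0,-3,0],[0,0,0],0.2],[[0,-3,0],[0,0,0],0.2],[[0,0,0],[0,0,0],0.2],[[0,0,0],[0,0,0],0.2]]'
python3 -c "
from h import *
st([.510,-.185,.253],172.6)"
```

```text
t: 7.5
ee_pos: [0.4996, 0.1469, 0.2507]
tool_rot: [[0.198, -0.002, -0.98], [0.98, -0.0, 0.198], [-0.001, -1.0, 0.002]]
force: [0.3, -0.8, -3.8]
grip_width: 0.0306
t 7.5 p [499.6 146.9 250.7] yaw 168.56 q6 -69.2 F [ 0.3 -0.8 -3.8] M [ 0.02  0.02 -0.  ] w 30.6 tilt [-1.8e-03 -4.0e-04 -1.0e+00]
shift cm [-32.33  -0.22  -7.6 ]
turn about y -0.07
```

```bash
python3 -m pendant '[[[-3.2,0,-0.8],[0,0,0],0.2],[[-4.8,0,-1.1],[0,0,0],0.2],[[-4.8,0,-1.1],[0,0,0],0.2],[[-4.8,0,-1.1],[0,0,0],0.2],[[-4.8,0,-1.1],[0,0,0],0.2],[[-4.8,0,-1.1],[0,0,0],0.2],[[-3.5,0,-0.9],[0,0,0],0.2],[[-1.6,1,-0.4],[0,-0.07,0],0.2],[[0,2,0],[0,0,0],0.2],[[0,0.5,0],[0,0,0],0.2],[[0,0,0],[0,0,0],0.2],[[0,0,0],[0,0,0],0.2]]'
python3 - <<'E'
from h import *
st([.510,-.185,.215],172.6)
for n in('top','side'):
    d=env.get_image(n);cv2.imwrite(f'pics/{n}3.png',d['color'][:,:,::-1])
    print(n,proj(d,[[.510,-.185,.0655],[.510,-.185,.09]]).round(1).tolist())
a=cv2.imread('pics/side3.png')[100:250,240:400];cv2.imwrite('pics/c3.png',cv2.resize(a,None,fx=4,fy=4,interpolation=0))
E
```

```text
t: 9.0
ee_pos: [0.511, -0.1844, 0.2173]
tool_rot: [[0.129, 0.0, -0.992], [0.992, -0.0, 0.129], [-0.0, -1.0, -0.001]]
force: [-0.0, -0.9, -2.5]
grip_width: 0.0311
t 9.0 p [ 511.  -184.4  217.3] yaw 172.61 q6 -109.1 F [-0.  -0.9 -2.5] M [-0.1   0.02 -0.03] w 31.1 tilt [ 5.e-04 -3.e-04 -1.e+00]
shift cm [-0.07  0.23  0.09]
turn about y 0.0
top [[445.7, 255.1], [449.3, 253.5]]
side [[337.6, 194.0], [338.0, 181.6]]
```

View pics/c3.png

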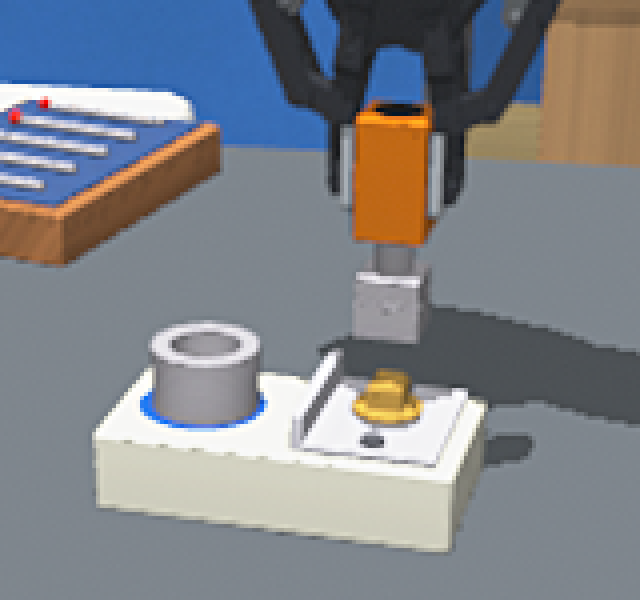

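View pics/top3.png

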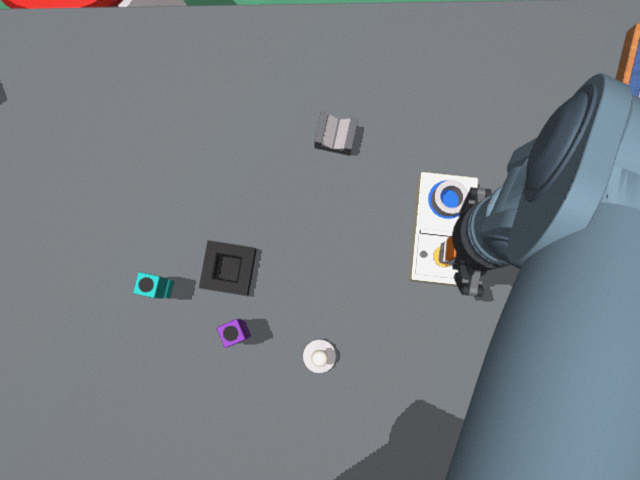

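The side crop shows the socket over the screw and nearly centred: its rim runs over crop x 353–423, and the head is at about 391. In the top view the head is partly hidden by the gripper. I compare the projections numerically.

Run:
```python
from h import *
d=env.get_image("side");st()
c=d["color"];hsv=cv2.cvtColor(c,cv2.COLOR_RGB2HSV);H,S,V=[hsv[:,:,i].astype(int) for i in range(3)]
def rng(m,y0,y1,x0,x1):
    k=np.argwhere(m[y0:y1,x0:x1])+[y0,x0];return np.r_[k.min(0)[::-1],k.max(0)[::-1]+1,k.mean(0)[::-1]+.5].round(1)
def box(cx,cy,z0,z1,h,yaw):
    a=np.radians(yaw);c_,s=np.cos(a),np.sin(a)
    return np.array([[cx+h*(i*c_-j*s),cy+h*(i*s+j*c_),z] for i in(-1,1) for j in(-1,1) for z in(z0,z1)])
def pr(X):
    p=proj(d,X);return np.r_[p.min(0),p.max(0)].round(1)
p=np.array(env.get_obs()["ee_pos"]);rim=p[2]-.1282
print("orange meas",rng((H<14)&(S>180)&(V>90),115,165,310,360),"pred",pr(box(p[0],p[1],rim+.045,rim+.1,.016,172.6)))
g=(S<40)&(V>110);print("socket meas",rng(g,170,187,325,350),"pred",pr(box(p[0],p[1],rim,rim+.028,.0145,172.6)))
t=np.linspace(0,6.283,60);X=np.c_[.510+.017*np.cos(t),-.185+.017*np.sin(t),0*t+.0485]
print("brass meas",rng((H>14)&(H<30)&(S>150),185,215,322,352),"pred",pr(np.r_[X,X+[0,0,.003],box(.510,-.185,.0515,.0615,.0085,-7.4),box(.510,-.185,.0655,.0655,.0055,-7.4)]))
```

```text
t 9.15 p [ 511.2 -184.6  217.6] yaw 172.6 q6 -109.1 F [ 0.2  0.3 -3.4] M [0.   0.01 0.  ] w 30.9 tilt [ 1.2e-03 -7.0e-04 -1.0e+00]
orange meas [328.  126.  348.  161.  341.2 135.2] pred [327.4 124.4 350.3 162.1]
socket meas [325.  170.  350.  186.  336.  177.3] pred [327.8 163.9 347.5 185.8]
brass meas [329.  193.  345.  205.  337.1 200. ] pred [328.1 192.5 346.5 206.3]
```

All views agree to about 0.5 px (1 mm). I shift by about 1 mm and go down in steps. The free reading is about -3 N from the driver's weight, so the press force is the reading plus 3.

```bash
python3 -m pendant '[[[-0.05,1,0.1],[0,0,0],0.2],[[0,1,0],[0,0,0],0.2],[[0,0.3,0],[0,0,0],0.2],[[0,0.3,0],[0,0,0],0.2],[[0,0,0],[0,0,0],0.2]]'; python3 -c "
from h import *
st([.510,-.185,.180])"; python3 -m pendant '[[[0,0.3,0],[0,0,0],0.2],[[0,0.2,0],[0,0,0],0.2],[[0,0,0],[0,0,0],0.2]]'; python3 -c "
from h import *
st([.510,-.185,.180])"
```

```text
t: 9.78
ee_pos: [0.5098, -0.185, 0.1908]
tool_rot: [[0.129, 0.0, -0.992], [0.992, -0.0, 0.129], [-0.0, -1.0, -0.0]]
force: [0.5, 0.0, -2.8]
grip_width: 0.0311
t 9.78 p [ 509.8 -185.   190.8] yaw 172.58 q6 -109.2 F [ 0.5  0.  -2.8] M [ 0.04 -0.08  0.02] w 31.1 tilt [ 1.e-04 -1.e-04 -1.e+00]
shift cm [ 0.    1.08 -0.02]
t: 10.15
ee_pos: [0.5103, -0.1852, 0.186]
tool_rot: [[0.129, 0.002, -0.992], [0.992, -0.0, 0.129], [-0.0, -1.0, -0.002]]
force: [2.2, -0.3, -4.4]
grip_width: 0.0313
t 10.15 p [ 510.3 -185.2  186. ] yaw 172.58 q6 -109.2 F [ 2.2 -0.3 -4.4] M [-0.17 -0.71  0.02] w 31.3 tilt [ 1.5e-03 -5.0e-04 -1.0e+00]
shift cm [0.01 0.6  0.03]
```

The rim is now at 57.8 mm, below the crown, so the socket is over the head with little side force. I go on to contact.

```bash
python3 -m pendant '[[[0,0.3,0],[0,0,0],0.2],[[0,0.25,0],[0,0,0],0.2],[[0,0,0],[0,0,0],0.2]]'; python3 -c "
from h import *
st([.510,-.185,.180])"; python3 -m pendant '[[[0,0.2,0],[0,0,0],0.2],[[0,0,0],[0,0,0],0.2]]'; python3 -c "
from h import *
st([.510,-.185,.180])"
```

```text
t: 10.52
ee_pos: [0.5103, -0.1851, 0.1804]
tool_rot: [[0.129, 0.001, -0.992], [0.992, -0.0, 0.129], [-0.0, -1.0, -0.001]]
force: [4.6, -1.0, -4.5]
grip_width: 0.0311
t 10.53 p [ 510.3 -185.1  180.4] yaw 172.58 q6 -109.2 F [ 4.6 -1.  -4.5] M [-0.22 -1.11 -0.01] w 31.1 tilt [ 1.4e-03 -4.0e-04 -1.0e+00]
shift cm [0.01 0.04 0.03]
t: 10.78
ee_pos: [0.5103, -0.1852, 0.1796]
tool_rot: [[0.129, 0.002, -0.992], [0.992, -0.001, 0.129], [-0.001, -1.0, -0.002]]
force: [1.6, 0.5, 4.9]
grip_width: 0.0307
t 10.78 p [ 510.3 -185.2  179.6] yaw 172.58 q6 -109.2 F [1.6 0.5 4.9] M [ 0.08 -0.53 -0.03] w 30.7 tilt [ 2.e-03 -8.e-04 -1.e+00]
shift cm [ 0.01 -0.04  0.03]
```

```bash
python3 -m pendant '[[[0,0.1,-0.05],[0,0,0],0.2],[[0,0,0],[0,0,0],0.2],[[0,0,0],[0,0,0],0.2]]'; python3 -c "
from h import *
st([.510,-.185,.180])"; python3 -m pendant '[[[0,0.1,0],[0,0,0],0.2],[[0,0,0],[0,0,0],0.2],[[0,0,0],[0,0,0],0.2]]'; python3 -c "
from h import *
st([.510,-.185,.180])"
```

```text
t: 11.15
ee_pos: [0.5104, -0.1852, 0.1795]
tool_rot: [[0.129, 0.002, -0.992], [0.992, -0.001, 0.129], [-0.001, -1.0, -0.002]]
force: [-1.4, 1.2, 12.6]
grip_width: 0.0309
t 11.15 p [ 510.4 -185.2  179.5] yaw 172.58 q6 -109.2 F [-1.4  1.2 12.6] M [ 0.39  0.23 -0.05] w 30.9 tilt [ 0.0017 -0.0012 -1.    ]
shift cm [ 0.01 -0.05  0.05]
t: 11.52
ee_pos: [0.5104, -0.1852, 0.1794]
tool_rot: [[0.129, 0.002, -0.992], [0.992, -0.002, 0.129], [-0.001, -1.0, -0.002]]
force: [-3.9, 2.6, 18.9]
grip_width: 0.0309
t 11.53 p [ 510.4 -185.2  179.4] yaw 172.58 q6 -109.2 F [-3.9  2.6 18.9] M [ 0.52  0.8  -0.01] w 30.9 tilt [ 0.0022 -0.0015 -1.    ]
shift cm [ 0.01 -0.06  0.05]
```

The press is about 22 N and stiffness is about 7 N/mm. I start turning clockwise, following the feed at 1.11 mm/rad.

```bash
python3 -m pendant '[[[0,0,0],[0,0.08,0],0.2],[[0,0.005,0],[0,0.08,0],0.2],[[0,0.01,0],[0,0.08,0],0.2],[[0,0.01,0],[0,0.08,0],0.2]]'; python3 -c "
from h import *
st()"; python3 -m pendant '[[[0,0.01,0],[0,0.08,0],0.2],[[0,0.01,0],[0,0.08,0],0.2],[[0,0.01,0],[0,0.08,0],0.2]]'; python3 -c "
from h import *
st()"
```

```text
t: 12.02
ee_pos: [0.5106, -0.1851, 0.1794]
tool_rot: [[0.437, 0.003, -0.9], [0.9, -0.001, 0.437], [0.0, -1.0, -0.003]]
force: [-2.0, 2.9, 20.1]
grip_width: 0.0311
t 12.03 p [ 510.6 -185.1  179.4] yaw 154.11 q6 -90.7 F [-2.   2.9 20.1] M [ 0.66  0.78 -0.01] w 31.1 tilt [ 0.0028 -0.0013 -1.    ]
t: 12.4
ee_pos: [0.5108, -0.1851, 0.1793]
tool_rot: [[0.638, 0.003, -0.77], [0.77, -0.001, 0.638], [0.001, -1.0, -0.003]]
force: [-2.5, 2.3, 20.4]
grip_width: 0.0308
t 12.4 p [ 510.8 -185.1  179.3] yaw 140.36 q6 -77.0 F [-2.5  2.3 20.4] M [0.76 0.69 0.02] w 30.8 tilt [ 0.0033 -0.0013 -1.    ]
```

```bash
python3 -m pendant '[[[0,0,0],[0,0.08,0],0.2],[[0,0,0],[0,0.08,0],0.2],[[0,0,0],[0,0.08,0],0.2],[[0,0,0],[0,0,0],0.2]]'
python3 - <<'E'
from h import *
st()
d=env.get_image('side');st();d=env.get_image('side');st()
cv2.imwrite('pics/c4.png',cv2.resize(d["color"][130:230,280:380,::-1],None,fx=6,fy=6,interpolation=0))
E
```

```text
t: 12.9
ee_pos: [0.511, -0.1851, 0.1791]
tool_rot: [[0.801, 0.003, -0.598], [0.598, -0.001, 0.801], [0.002, -1.0, -0.003]]
force: [-2.2, 2.6, 18.5]
grip_width: 0.031
t 12.9 p [ 511.  -185.1  179.1] yaw 126.74 q6 -63.3 F [-2.2  2.6 18.5] M [0.7  0.49 0.05] w 31.0 tilt [ 0.0035 -0.0012 -1.    ]
t 12.95 p [ 511.  -185.1  179.1] yaw 126.76 q6 -63.4 F [-1.6  2.8 17.4] M [ 0.7   0.47 -0.03] w 30.5 tilt [ 0.0035 -0.0012 -1.    ]
t 13.0 p [ 511.  -185.1  179.1] yaw 126.76 q6 -63.4 F [-1.5  2.5 18.4] M [0.66 0.42 0.07] w 31.2 tilt [ 0.0035 -0.0012 -1.    ]
```

View pics/c4.png

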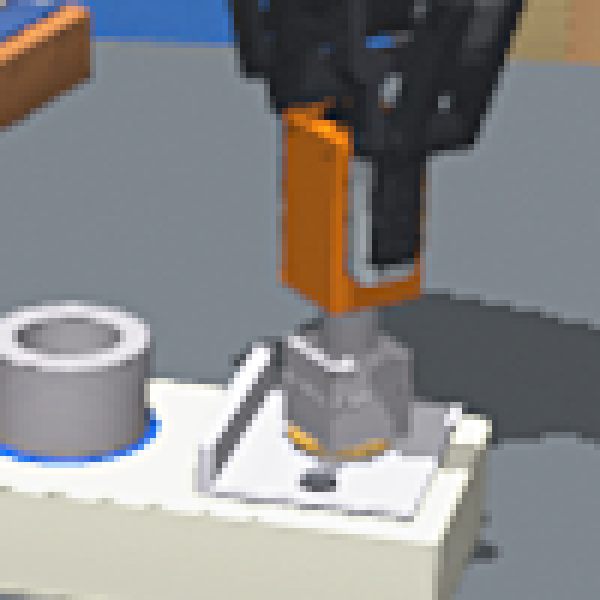

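The crop shows the socket square on the screw, with the brass collar just visible under the rim, the lip clear and the bushing untouched. The force falls as I turn, so the screw is feeding. I continue.

```bash
python3 -m pendant '[[[0,0.01,0],[0,0.08,0],0.2],[[0,0.01,0],[0,0.08,0],0.2],[[0,0.01,0],[0,0.08,0],0.2],[[0,0.01,0],[0,0.08,0],0.2],[[0,0.01,0],[0,0.08,0],0.2],[[0,0.01,0],[0,0.08,0],0.2]]'; python3 -c "
from h import *
st()"; python3 -m pendant '[[[0,0.01,0],[0,0.08,0],0.2],[[0,0.01,0],[0,0.08,0],0.2],[[0,0.01,0],[0,0.08,0],0.2],[[0,0.01,0],[0,0.08,0],0.2]]'; python3 -c "
from h import *
st()"
```

```text
t: 13.75
ee_pos: [0.5113, -0.1853, 0.1785]
tool_rot: [[0.987, 0.004, -0.158], [0.158, -0.002, 0.987], [0.004, -1.0, -0.002]]
force: [-0.9, 2.6, 17.4]
grip_width: 0.0311
t 13.75 p [ 511.3 -185.3  178.5] yaw 99.11 q6 -35.7 F [-0.9  2.6 17.4] M [0.49 0.24 0.04] w 31.1 tilt [ 0.0042 -0.0016 -1.    ]
t: 14.25
ee_pos: [0.5115, -0.1855, 0.1782]
tool_rot: [[0.987, 0.005, 0.16], [-0.16, -0.002, 0.987], [0.005, -1.0, -0.001]]
force: [-0.5, 2.3, 17.9]
grip_width: 0.0312
t 14.25 p [ 511.5 -185.5  178.2] yaw 80.77 q6 -17.4 F [-0.5  2.3 17.9] M [ 0.44  0.24 -0.02] w 31.2 tilt [ 0.0045 -0.0021 -1.    ]
```

Now 0.9 mm per 0.8 rad, exactly the thread pitch, at about 21 N press.

```bash
python3 -m pendant '[[[0,0.01,0],[0,0.08,0],0.2],[[0,0.01,0],[0,0.08,0],0.2],[[0,0.01,0],[0,0.08,0],0.2],[[0,0.01,0],[0,0.08,0],0.2],[[0,0.01,0],[0,0.08,0],0.2],[[0,0.01,0],[0,0.08,0],0.2],[[0,0.01,0],[0,0.08,0],0.2],[[0,0.01,0],[0,0.08,0],0.2]]'; python3 -c "
from h import *
st()"; python3 -m pendant '[[[0,0.01,0],[0,0.08,0],0.2],[[0,0.01,0],[0,0.08,0],0.2],[[0,0.01,0],[0,0.08,0],0.2],[[0,0.01,0],[0,0.08,0],0.2],[[0,0.01,0],[0,0.08,0],0.2],[[0,0.01,0],[0,0.08,0],0.2]]'; python3 -c "
from h import *
st()"
```

```text
t: 15.25
ee_pos: [0.5115, -0.1859, 0.1775]
tool_rot: [[0.696, 0.004, 0.718], [-0.718, -0.003, 0.696], [0.005, -1.0, 0.001]]
force: [-0.6, 0.2, 17.8]
grip_width: 0.0314
t 15.25 p [ 511.5 -185.9  177.5] yaw 44.09 q6 19.3 F [-0.6  0.2 17.8] M [0.16 0.28 0.13] w 31.4 tilt [ 0.0045 -0.0032 -1.    ]
t: 16.0
ee_pos: [0.5114, -0.1862, 0.1769]
tool_rot: [[0.285, 0.004, 0.958], [-0.958, -0.004, 0.285], [0.005, -1.0, 0.003]]
force: [-1.4, -0.6, 18.1]
grip_width: 0.0312
t 16.0 p [ 511.4 -186.2  176.9] yaw 16.57 q6 46.8 F [-1.4 -0.6 18.1] M [0.03 0.41 0.05] w 31.2 tilt [ 0.0041 -0.004  -1.    ]
```

```bash
python3 -m pendant '[[[0,0.01,0],[0,0.08,0],0.2],[[0,0.01,0],[0,0.08,0],0.2],[[0,0.01,0],[0,0.08,0],0.2],[[0,0.01,0],[0,0.08,0],0.2],[[0,0.01,0],[0,0.08,0],0.2]]'; python3 -c "
from h import *
st()"; python3 -m pendant '[[[0,0.01,0],[0,0.08,0],0.2],[[0,0.01,0],[0,0.08,0],0.2]]'; python3 -c "
from h import *
st()"; python3 -m pendant '[[[0,0.01,0],[0,0.08,0],0.2],[[0,0.01,0],[0,0.08,0],0.2]]'; python3 -c "
from h import *
st()"
```

```text
t: 16.62
ee_pos: [0.5112, -0.1864, 0.1765]
tool_rot: [[-0.111, 0.004, 0.994], [-0.994, -0.004, -0.111], [0.004, -1.0, 0.004]]
force: [-2.4, -0.9, 19.0]
grip_width: 0.0311
t 16.62 p [ 511.2 -186.4  176.5] yaw -6.35 q6 69.7 F [-2.4 -0.9 19. ] M [-0.03  0.64  0.06] w 31.1 tilt [ 0.0036 -0.0044 -1.    ]
t: 16.88
ee_pos: [0.5111, -0.1864, 0.1763]
tool_rot: [[-0.268, 0.003, 0.964], [-0.964, -0.005, -0.268], [0.003, -1.0, 0.005]]
force: [-2.0, -0.3, 19.7]
grip_width: 0.0313
t 16.88 p [ 511.1 -186.4  176.3] yaw -15.52 q6 78.9 F [-2.  -0.3 19.7] M [-0.05  0.74  0.03] w 31.3 tilt [ 0.0034 -0.0045 -1.    ]
t: 17.12
ee_pos: [0.511, -0.1864, 0.1761]
tool_rot: [[-0.418, 0.003, 0.909], [-0.909, -0.005, -0.418], [0.003, -1.0, 0.005]]
force: [-2.6, -0.4, 19.2]
grip_width: 0.0308
t 17.12 p [ 511.  -186.4  176.1] yaw -24.69 q6 88.0 F [-2.6 -0.4 19.2] M [-0.11  0.76  0.02] w 30.8 tilt [ 0.0032 -0.0046 -1.    ]
```

```bash
python3 -m pendant '[[[0,0.01,0],[0,0.08,0],0.2],[[0,0.01,0],[0,0.08,0],0.2]]'; python3 -c "
from h import *
st()"; python3 -m pendant '[[[0,0,0],[0,0.08,0],0.2],[[0,0,0],[0,0.08,0],0.2],[[0,0,0],[0,0,0],0.2]]'; python3 -c "
from h import *
st()
for i in range(2): env.get_image('side');st()"
```

```text
t: 17.38
ee_pos: [0.5109, -0.1864, 0.1759]
tool_rot: [[-0.557, 0.003, 0.83], [-0.83, -0.005, -0.557], [0.002, -1.0, 0.005]]
force: [-3.6, 0.0, 19.9]
grip_width: 0.031
t 17.38 p [ 510.9 -186.4  175.9] yaw -33.86 q6 97.2 F [-3.6  0.  19.9] M [-0.07  0.88  0.06] w 31.0 tilt [ 0.003  -0.0046 -1.    ]
t: 17.75
ee_pos: [0.5108, -0.1864, 0.1759]
tool_rot: [[-0.681, 0.003, 0.733], [-0.733, -0.005, -0.681], [0.002, -1.0, 0.005]]
force: [-2.3, -1.0, 20.0]
grip_width: 0.0313
t 17.75 p [ 510.8 -186.4  175.9] yaw -42.9 q6 106.2 F [-2.3 -1.  20. ] M [-0.06  0.86  0.02] w 31.3 tilt [ 0.0027 -0.0046 -1.    ]
t 17.8 p [ 510.8 -186.4  175.9] yaw -42.88 q6 106.2 F [-3.1 -1.3 19.4] M [-0.06  0.83  0.08] w 31.0 tilt [ 0.0028 -0.0046 -1.    ]
t 17.85 p [ 510.8 -186.4  175.9] yaw -42.88 q6 106.2 F [-2.4 -1.2 19.6] M [-0.12  0.84 -0.01] w 30.8 tilt [ 0.0027 -0.0047 -1.    ]
```

z stopped at 175.9 (3.5 mm down), and further turning changed neither z nor force, so the collar is seated. I lift straight off.

```bash
python3 -m pendant '[[[0,-0.3,0],[0,0,0],0.2],[[0,-0.4,0],[0,0,0],0.2],[[0,-0.5,0],[0,0,0],0.2],[[0,-1,0],[0,0,0],0.2],[[0,-2,0],[0,0,0],0.2],[[0,-3,0],[0,0,0],0.2],[[0,-1,0],[0,-0.15,0],0.2],[[0,0,0],[0,-0.18,0],0.2],[[0,0,0],[0,-0.18,0],0.2],[[0,0,0],[0,-0.04,0],0.2],[[0,0,0],[0,0,0],0.2]]'
python3 -c "
from h import *
st([.5005,.1472,.250],-11.4)
d=env.get_image('side')
cv2.imwrite('pics/c5.png',cv2.resize(d['color'][100:230,260:420,::-1],None,fx=4,fy=4,interpolation=0))"
```

```text
t: 19.23
ee_pos: [0.509, -0.1842, 0.2534]
tool_rot: [[-0.197, -0.003, 0.98], [-0.98, 0.002, -0.197], [-0.001, -1.0, -0.003]]
force: [-0.3, -0.8, -2.9]
grip_width: 0.0309
t 19.23 p [ 509.  -184.2  253.4] yaw -11.36 q6 74.7 F [-0.3 -0.8 -2.9] M [ 0.05 -0.01  0.02] w 30.9 tilt [-0.0032  0.002  -1.    ]
shift cm [-32.32   0.41  -7.36]
turn about y 0.001
```

View pics/c5.png

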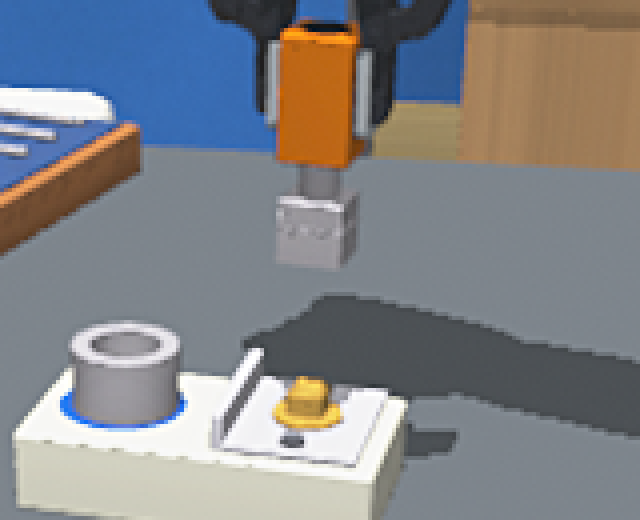

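The crop shows the screw's collar flat on the plate at crop (307,412), with the bushing, lip and driver in order. I find the holder's centre from the earlier empty-holder view (top3).

Run:
```python
from h import *
d=env.get_image("top");c=cv2.imread("pics/top3.png");g=cv2.cvtColor(c,cv2.COLOR_BGR2GRAY)
print(g[268,195:265].tolist());print(g[235:300,228].tolist())
q=np.array([[190+90/5,235+28/5],[190+335/5,235+68/5],[190+290/5,235+303/5],[190+45/5,235+263/5]])
P=ray(d,q,.025)*1000;print(P.round(1).tolist(),P.mean(0).round(1),np.linalg.norm(np.diff(P,axis=0),axis=1))
cv2.imwrite("pics/c6.png",cv2.resize(c[235:305,190:270],None,fx=8,fy=8,interpolation=0))
```

```text
[131, 129, 130, 133, 132, 128, 128, 94, 68, 63, 67, 65, 67, 67, 66, 70, 68, 69, 49, 29, 23, 29, 29, 43, 36, 36, 68, 63, 66, 69, 69, 63, 67, 68, 65, 64, 68, 64, 65, 65, 65, 62, 61, 57, 48, 56, 64, 64, 64, 65, 62, 65, 64, 62, 62, 65, 48, 35, 68, 80, 84, 84, 86, 122, 131, 130, 130, 129, 131, 128]
[130, 131, 131, 131, 130, 129, 133, 124, 99, 66, 65, 64, 68, 64, 65, 65, 66, 62, 62, 53, 34, 33, 52, 68, 66, 62, 67, 67, 68, 64, 65, 65, 67, 68, 66, 65, 64, 66, 61, 63, 65, 65, 64, 65, 61, 35, 52, 65, 69, 63, 68, 66, 64, 68, 64, 65, 70, 85, 115, 132, 134, 132, 128, 126, 132]
[[543.6, 177.6, 25.0], [529.5, 100.8, 25.0], [456.5, 115.3, 25.0], [470.3, 191.3, 25.0]] [500.  146.3  25. ] [78.01011194 74.42701166 77.26641491]
```

View pics/c6.png

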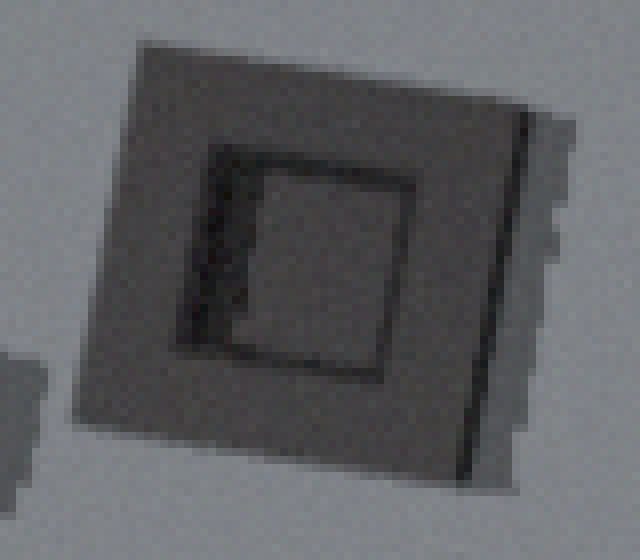

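The crop shows the empty well centred in the block, centre at (500,146.3) mm, so the driver had stood in its middle. I move back over it.

```bash
python3 -m pendant '[[[-3.2,0,-0.8],[0,0,0],0.2],[[-4.8,0,-1.1],[0,0,0],0.2],[[-4.8,0,-1.1],[0,0,0],0.2],[[-4.8,0,-1.1],[0,0,0],0.2],[[-4.8,0,-1.1],[0,0,0],0.2],[[-4.8,0,-1.1],[0,0,0],0.2],[[-3.5,0,-0.7],[0,0,0],0.2],[[-1.6,0,-0.3],[0,0,0],0.2],[[0,1,0],[0,0,0],0.2],[[0,2,0],[0,0,0],0.2],[[0,2,0],[0,0,0],0.2],[[0,0,0],[0,0,0],0.2]]'
python3 - <<'E'
from h import *
st([.500,.1467,.1332],-11.2)
d=env.get_image('side')
cv2.imwrite('pics/c7.png',cv2.resize(d['color'][220:370,260:400,::-1],None,fx=4,fy=4,interpolation=0))
p=np.array(env.get_obs()["ee_pos"]);print(proj(d,p-[0,0,.1282]),proj(d,p-[0,0,.0282]),proj(d,[.5,.1465,.025]))
E
```

```text
t: 20.82
ee_pos: [0.5005, 0.1443, 0.2021]
tool_rot: [[-0.199, -0.005, 0.98], [-0.98, -0.002, -0.199], [0.003, -1.0, -0.005]]
force: [0.6, -1.3, -3.2]
grip_width: 0.0311
t 20.82 p [500.5 144.3 202.1] yaw -11.47 q6 110.6 F [ 0.6 -1.3 -3.2] M [-0.03  0.06  0.  ] w 31.1 tilt [-0.005  -0.0016 -1.    ]
shift cm [-0.25  6.89 -0.07]
turn about y -0.005
[[321.60704867 292.30613713]] [[323.28584122 219.76198456]] [[321.70451627 325.47252267]]
```

View pics/c7.png

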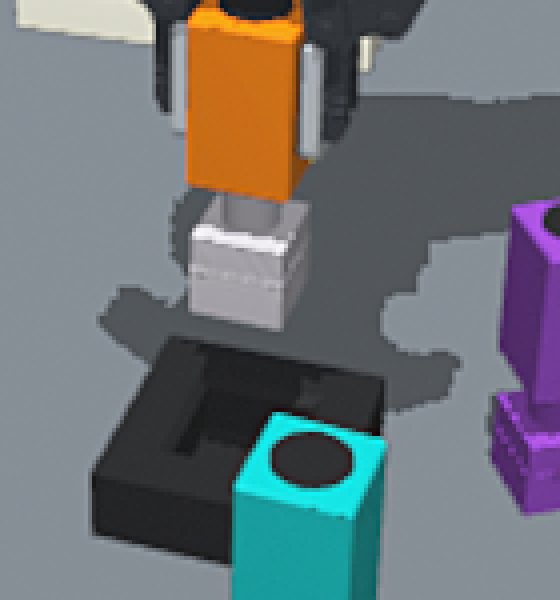

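The crop shows the driver upright over the well, aligned with it and clear of both look-alikes. I lower it.

```bash
python3 -m pendant '[[[-0.25,1.5,-0.05],[0,0,0],0.2],[[0,1.5,0],[0,0,0],0.2],[[0,1.2,0],[0,0,0],0.2],[[0,0.5,0],[0,0,0],0.2],[[0,0,0],[0,0,0],0.2]]'; python3 -c "
from h import *
st([.500,.1467,.1332],-11.2)"; python3 -m pendant '[[[0,0.6,0],[0,0,0],0.2],[[0,0.6,0],[0,0,0],0.2],[[0,0.5,0],[0,0,0],0.2],[[0,0,0],[0,0,0],0.2]]'; python3 -c "
from h import *
st([.500,.1467,.1332],-11.2)"
```

```text
t: 21.5
ee_pos: [0.5018, 0.1486, 0.1568]
tool_rot: [[-0.197, -0.001, 0.98], [-0.98, -0.0, -0.197], [0.0, -1.0, -0.001]]
force: [-0.1, 0.5, -3.1]
grip_width: 0.031
t 21.5 p [501.8 148.6 156.8] yaw -11.34 q6 110.9 F [-0.1  0.5 -3.1] M [-0.06  0.01  0.02] w 31.0 tilt [-1.e-03 -3.e-04 -1.e+00]
shift cm [ 0.22  2.36 -0.14]
turn about y -0.002
t: 22.0
ee_pos: [0.5017, 0.1485, 0.1398]
tool_rot: [[-0.197, -0.001, 0.98], [-0.98, -0.0, -0.197], [0.001, -1.0, -0.001]]
force: [0.2, 0.3, -3.0]
grip_width: 0.0315
t 22.0 p [501.7 148.5 139.8] yaw -11.35 q6 110.9 F [ 0.2  0.3 -3. ] M [ 0.02  0.08 -0.01] w 31.5 tilt [-1.1e-03 -3.0e-04 -1.0e+00]
shift cm [ 0.21  0.66 -0.13]
turn about y -0.003
```

In the well with no side force. I centre it slightly, lower the last 6 mm, then release and retreat.

```bash
python3 -m pendant '[[[0.15,0.3,-0.1],[0,0,0],0.2],[[0,0.2,0],[0,0,0],0.2],[[0,0.15,0],[0,0,0],0.2],[[0,0,0],[0,0,0],0.2]]'; python3 -c "
from h import *
st([.500,.1467,.1332],-11.2)"
```

```text
t: 22.5
ee_pos: [0.5008, 0.1473, 0.1337]
tool_rot: [[-0.197, -0.0, 0.98], [-0.98, -0.0, -0.197], [0.0, -1.0, -0.0]]
force: [-0.7, 0.6, -2.8]
grip_width: 0.031
t 22.5 p [500.8 147.3 133.7] yaw -11.34 q6 110.8 F [-0.7  0.6 -2.8] M [0.02 0.   0.01] w 31.0 tilt [-2.e-04 -1.e-04 -1.e+00]
shift cm [ 0.07  0.05 -0.06]
turn about y -0.003
```

```bash
python3 -m pendant '[[[0,0.1,0],[0,0,0],0.2],[[0,0,0],[0,0,0],0.2]]'; python3 -c "
from h import *
st()"; python3 -m pendant '[[[0,0,0],[0,0,0],0.4],[[0,0,0],[0,0,0],0.7],[[0,0,0],[0,0,0],0.7],[[0,0,0],[0,0,0],0.7],[[0,0,0],[0,0,0],0.7],[[0,-1,0],[0,0,0],0.7],[[0,-2,0],[0,0,0],0.7],[[0,-3,0],[0,0,0],0.7],[[0,-4,0],[0,0,0],0.7],[[0,-4,0],[0,0,0],0.7],[[5,0,0],[0,0,0],0.7],[[5,0,0],[0,0,0],0.7]]'
python3 -m pendant '[[[5,0,0],[0,0,0],0.7],[[5,0,0],[0,0,0],0.7],[[0,0,0],[0,0,0],0.7],[[0,0,0],[0,0,0],0.7]]'
python3 - <<'E'
from h import *
st()
a=env.get_image('side')['color'][100:400,200:500,::-1];b=env.get_image('top')['color'][100:400,120:500,::-1]
cv2.imwrite('pics/c8.png',np.hstack([a,b]))
E
```

```text
t: 22.75
ee_pos: [0.501, 0.1473, 0.1333]
tool_rot: [[-0.197, 0.001, 0.98], [-0.98, -0.0, -0.197], [-0.0, -1.0, 0.001]]
force: [-0.7, -0.3, 0.7]
grip_width: 0.0311
t 22.75 p [501.  147.3 133.3] yaw -11.34 q6 110.8 F [-0.7 -0.3  0.7] M [-0.05  0.36  0.02] w 31.1 tilt [ 6.e-04 -0.e+00 -1.e+00]
t: 24.25
ee_pos: [0.4816, 0.0485, 0.2744]
tool_rot: [[-0.195, 0.003, 0.981], [-0.981, -0.0, -0.195], [-0.0, -1.0, 0.003]]
force: [0.2, -1.6, -1.0]
grip_width: 0.0601
t: 24.75
ee_pos: [0.4616, -0.0486, 0.2734]
tool_rot: [[-0.197, 0.001, 0.98], [-0.98, 0.0, -0.197], [-0.0, -1.0, 0.001]]
force: [-0.6, 0.1, -0.2]
grip_width: 0.0596
t 24.75 p [461.6 -48.6 273.4] yaw -11.37 q6 87.5 F [-0.6  0.1 -0.2] M [ 0.01 -0.05  0.01] w 59.6 tilt [ 7.e-04  3.e-04 -1.e+00]
```

View pics/c8.png

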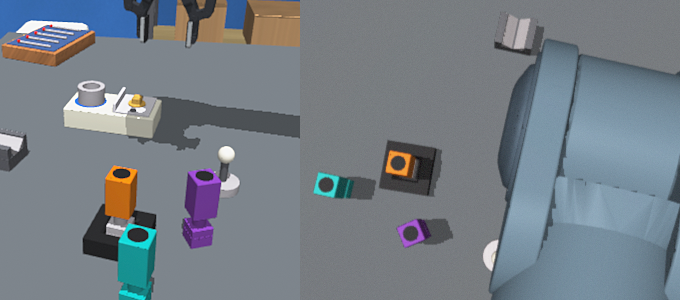

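The driver stands in its holder at (121,190) in the crop, and the bystanders are in place. One last check on how far the screw has gone down, comparing the side views before and after.

Run:
```python
from h import *
d=env.get_image("side")
def m(c):
    h=cv2.cvtColor(c,cv2.COLOR_BGR2HSV).astype(int);k=(h[...,0]>14)&(h[...,0]<30)&(h[...,1]>150)
    q=np.argwhere(k[185:215,320:355]);return q.mean(0).round(2),len(q)
print(m(cv2.imread("pics/side0.png")),m(np.ascontiguousarray(d["color"][:,:,::-1])))
print("expected dv",proj(d,[.51,-.185,.055])-proj(d,[.51,-.185,.0515]))
```

```text
(array([14.45, 16.65]), 136) (array([16.28, 16.64]), 137)
expected dv [[ 0.06554268 -1.7285579 ]]
```

The screw has moved 1.83 px down, against 1.73 px expected for 3.5 mm, so it is seated. I hand the job in.

```bash
python3 -c "
from h import *
st();print(env.finish_job())"
```

```text
t 24.9 p [461.7 -47.7 273. ] yaw -11.23 q6 87.5 F [ 0.6 -0.4  0.2] M [ 0.05 -0.03 -0.03] w 59.3 tilt [ 1.e-04  1.e-04 -1.e+00]
the job is handed in; nothing more can be done
None
```

The screw is driven down until its collar sits on the plate, and the orange driver is back upright in its holder. I handed the job in at 24.9 s with the gripper clear of everything.

- **Seating:** The tool sank 3.5 mm and then stopped. A last 9° of turning changed neither height nor force. The side camera showed the screw 1.83 px lower, against 1.73 px expected for 3.5 mm.
- **Press force:** It stayed at about 20–23.5 N, allowing about 3 N for the driver's weight. Side force was at most about 5 N.
- **Slip, not measured directly:** I turned about 215° in all, against the nominal 180°. Part of that is play in the socket and the final 9° past seating. In the first 30° or so the measured height fell less than the thread should give, while the force change agreed with feed. Slip should be at most about 0.6 rad, well under the 1.6 rad limit.
- **Driver and bystanders:** The last pictures show the driver standing where it was. The bushing, V-block and both look-alikes appear undisturbed. The reference ball also looks in place, but the arm partly hid it in the top view. I checked all of these by eye only.

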